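# Set and lock the slicing guide's sliding stop

### The arm

A 6-joint arm with a two-finger parallel gripper is mounted at the origin on a cart in front of the work surface, level with it; the furniture and walls round the work are solid. World frame = base frame: x ahead of the robot, y to its left, z up, the work surface at z = 0. Lengths are in mm, angles in rad, forces in N, time in s.
With the tool pointing down it reaches from about 400 to 925 mm from the base axis. Payload 12.5 kg.
Tool frame: the origin (TCP) lies on the front face of the gripper's body, between the roots of the fingers; the fingertips stand 78 mm ahead of it and the grasp point (between the pads) lies 59 mm ahead of it (env.nose_length is the distance from the TCP to the fingertips, in mm); z points along the fingers, y is the line along which they close (so a half turn about z gives the same grasp; the last joint's range is limited). The gripper opens to 95 mm and grips with 3 to 60 N. Pads are 20 mm wide; open, the fingers measure 119 mm over their backs; the gripper's body (75 mm by 180 mm) begins 59 mm behind the grasp point.
Start: joints at [1.019, 0.491, 1.559, -0, 1.092, -0.106], TCP at [269.47, 563.936, 292.261] pointing down, gripper open.
Joint ranges: [-3.1, 3.1], [-0.84, 2.19], [0.05, 2.79], [-1.13, 4.28], [0.06, 2.93], [-2.69, 2.69]. Speed limits (rad/s): [2.22, 2.22, 2.79, 3.14, 3.14, 3.14].

### API

Orientations are given as [roll, pitch, yaw] about the fixed x, y, z axes, in that order (R = Rz(yaw) Ry(pitch) Rx(roll)).
In Python, from cell import env gives the robot as it stands.
- The arm moves only by the tool jog_arm, never from a script. Its argument "motion" is a list of rows, each a list of 7 numbers: the turn, a rotation vector about the tool's x, y, z in degrees, then the shift along the tool's x, y, z in mm, then the finger opening in mm, from 0 to 95.1. In form: [[wx, wy, wz, x, y, z, hand], ...]. A call has 1 to 10 rows; each row shifts and turns the commanded pose from where the row before left it, along the tool's axes as they then stand; what a row does not reach is not made up. A row lasts 1/8 s, in which the tool goes at most 62.5 mm and 10.7 degrees, less where a joint would pass 70% of its speed; a pose out of reach is approached as far as the arm can. A call is refused whole if a number of a shift passes 62.5 or a number of a turn 10.7, either way. A call with a gripper value outside its range is refused whole. The fingers move at their own pace and stop on an object; the grip force is fixed at half the most. Time passes only in rows, so rows that do not move let the fingers close. It gives the time, the measured TCP pose, the force, the opening and the grip force at its end, in the units of the state.
- env.state(): the state, without advancing time (a new reading comes with each control period).
- env.read_camera(name): name is "side" or "top"; returns a dict with "color" (400x640x3 uint8, red, green, blue), "z_map" (400x640 float32, mm along the optical axis (not along the pixel's ray), 0 where there is no reading), "camera_matrix" (3x3 intrinsics, pixels), "k1" (the pictures are not rectified: a ray, as slopes to the right and down, at radius r is drawn at 1 + k1 r^2 times it, then the intrinsics apply), "world_to_cam" (4x4, takes a point from world to camera coordinates). Camera axes: x right, y up, looking along -z (the intrinsics and any distortion apply to the point x, -y, -z); pixel columns grow to the right and rows downward; lengths in mm; the calibration is good to about 2 mm. A picture is of the moment at which its call begins.
- env.job_done(): hands the job in; it is judged then, once.
Trained networks look in the newest picture that a camera, given by its name, has taken for a name from the list of things; names that differ only in an ending like _2 or _b are one class to them, and where a whole thing is asked for, a point or a joint stands for the part that bears it (a point fixed in the world has none). Each returns a list of dicts, best first, with "score" (0 to 1); they miss things now and then, are a little off and sometimes report something else, mostly with a low value. They report only what shows in the picture. A call takes as long as a camera call.
- env.recognise(camera, thing): "location" ([column, row] in pixels, amid what is visible of it).
The state is a dict: "t": time; "joints": joint angles; "qvel": joint speeds; "tau": joint torques, N m; "eef_pos": TCP position; "tcp_rot": TCP orientation; "ft_force": force on the tool from outside, world axes, zero at the start; "moment": the same for the moment, N m; "opening": opening from 0.0 (shut) to 1.0 (fully open); "grip_force": force on a finger pad.
Only numpy, scipy, OpenCV 4.12 (cv2) and the standard library are available. Lean on these libraries where they do the work, as an engineer would, in place of code of your own. Each camera call takes 0.05 s, during which the arm holds its last target. There are 200 camera calls.

### The job

With the fingertips, push the sliding stop of the slicing guide along its rail until its spring plunger drops into the notch beside the red flag. Then press the stop's blue lock lever fully down, so that it lies flat on the white fence, and draw the hand clear. Do not pinch or grip the stop, do not pull up the plunger knob, do not press the lever before the stop has clicked in, do not shove it hard, and leave the fruit and dishes around it alone.

Things in the scene. Friction and masses are not known exactly. Their poses are not given: they have to be found in the camera images.
- guide: Fixed slicing guide: light wood board 200 x 340 mm, top at z = 20 mm, turned up to 0.25 rad. Origin: centre of its underside, on the worktop; x to its back, y along the rail to the left. Aluminium rail (20 mm wide, top at z = 40 mm) along y at x = +55 mm between black end blocks. Three 14 mm notches in the rail's top at y = +35, -15, -65 mm, a coloured flag behind each.
- stop (a joint): Travel of the sliding stop in m: 0 at the left end (its middle at guide y = +105 mm), growing to the right (guide -y) to 0.200. Notches at 0.070, 0.120, 0.170; starts at 0 to 0.03. Friction about 1.5 N; leaving a notch takes about 6 N. Within about 4 mm of a notch's middle the plunger pulls the stop in: the push drops to nothing, then rises if you push on.
- stop_mark (a point): White line on the top middle of the stop's grey bridge, over the rail at the plunger's axis, 61 mm above the worktop. The bridge is 36 mm (guide x) by 40 mm (along the rail).
- stop_face (a point): Middle of the left (+y) face of the stop's white fence, where to push right: 70 mm in front of the rail's line, 9 mm left of the stop's middle, 50 mm above the worktop. The fence is an upright plate joined to the bridge, 18 mm thick along the rail, 100 mm long in guide x (16 to 116 mm in front of the rail's line), 26 to 75 mm above the worktop.
- stop_left: Left half of the stop (bridge and fence); same axes as the guide, origin on the worktop under the stop's middle, on the rail's line. Touching the left and right halves at once counts as pinching.
- stop_right: Right half of the stop, same origin and axes as the left half.
- plunger (a joint): Height of the spring plunger with the round black knob (20 mm wide, top 81 mm above the worktop) on the stop's bridge, in m: 0 while it rides on the rail, about -0.003 to -0.005 dropped into a notch; pulling it up makes it positive. Its spring presses down with about 6 N.
- lock (a joint): Blue lock lever (56 x 12 x 8 mm) above the fence, hinged 36 mm in front of the rail's line at 81 mm height, pointing to the front and up. 0: raised 40 degrees; 0.70 rad: flat on the fence (top at 85 mm). Starts at 0 to 0.1. Moves under about 2 N downwards near its end and stays where left. It does not move or hold the stop itself.
- lock_pad (a point): Place to press on the lever's upper face, 48 mm from its hinge; it moves with the lever (about 115 mm high when raised, 85 mm when down).
- flag_red: Red upright L-shaped flag 24 mm wide (along the rail), 20 mm deep, 36 mm tall, fixed on the board 31 mm behind the rail's line, in line with the middle of its notch. Origin: centre of its foot, 20 mm above the worktop; axes as the guide. Which of the three notches has the red flag varies.
- flag_yellow: Yellow flag, the same, at another notch (not wanted).
- flag_green: Green flag, the same, at another notch (not wanted).
- lemon: Lemon, 78 x 55 x 56 mm, loose, on the hob left of the guide; bystander. Origin at its underside.
- tomato_a: Tomato, 58 mm wide, 62 mm tall, loose, on the right end of the guide's board, waiting to be cut; bystander. Origin at its underside.
- mug_red: Red and white mug upside down, 73 mm wide, 78 mm tall, loose, on the hob, back left; bystander. Origin at its underside.
- beaker: White beaker upside down, 66 mm wide, 71 mm tall, loose, on the hob, left; bystander. Origin at its underside.
- salt_mill: White salt mill, 56 mm wide, 155 mm tall, loose, on the hob, left; bystander. Origin at its underside.

How it is judged:
By the outcome, as a careful person would: the job done as asked, in the order asked, and still so for the second after the job is handed in, with the robot touching nothing.
It also fails if it takes over 45 s, if anything falls off the work surface, if the arm or the gripper's body presses on something with over 40 N, if the wrist force passes 120 N, or if a joint passes its speed limit or range.

## Working session

There is one attempt and no reset: what is moved stays moved. The work goes in short steps, Python scripts to look and compute and a tool call to move; the robot and the scene stay as the last step left them, time stands still between calls to the robot, and variables do not carry over. Pictures are saved under pics/ and viewed, at most 10 in all, crops included, and the job is handed in when it is done.

Besides the shell and the picture viewer there is one more tool, called after ">>>" as a command line: name --pt "numbers of a row" for each row, then --argument value for the rest. jog_arm: Moves the arm, as the interface text tells. Its arguments: {"type":"object","properties":{"motion":{"type":"array"}},"required":["motion"]}

```bash
ls; mkdir -p pics
cat > h.py <<'E'
import numpy as np, cv2
from cell import env
def ray(c,u,v):
    K=c["camera_matrix"]; d=np.array([(u-K[0,2])/K[0,0],(v-K[1,2])/K[1,1]]); s=d.copy()
    for _ in range(20): s=d/(1+c["k1"]*(s@s))
    return s
def world(c,u,v,z=None):
    """z None: use depth map; else intersect plane of height z"""
    s=ray(c,u,v); T=np.linalg.inv(c["world_to_cam"]); dr=np.array([s[0],-s[1],-1.])
    if z is None:
        p=c["z_map"][int(round(v))-1:int(round(v))+2,int(round(u))-1:int(round(u))+2]; p=p[p>0]
        return (T@np.r_[dr*np.median(p),1])[:3] if len(p) else None
    o=T[:3,3]; w=T[:3,:3]@dr; return o+w*(z-o[2])/w[2]
E
cat > a.py <<'E'
from h import *
s=env.state(); print(s)
for n in ("top","side"):
    c=env.read_camera(n); cv2.imwrite(f"pics/{n}0.png",c["color"][:,:,::-1])
    T=np.linalg.inv(c["world_to_cam"]); print(n,T[:3,3].round(),(-T[:3,2]).round(2))
    for t,z in (("stop_mark",61),("stop_face",50),("lock_pad",115),("flag_red",40),("flag_yellow",40),("flag_green",40),("guide",20),("tomato_a",60),("lemon",50),("salt_mill",100),("beaker",71),("mug_red",78)):
        for r in env.recognise(n,t)[:2]:
            u,v=r["location"]; w=world(c,u,v); print(t,round(r["score"],2),np.round([u,v]),None if w is None else w.round(),world(c,u,v,z).round())
E
python3 a.py
```

```text
pics
{'t': 0.0, 'joints': array([ 1.01935661e+00,  4.91532660e-01,  1.55947251e+00, -4.30773867e-05,
        1.09171754e+00, -1.05567473e-01]), 'qvel': array([-1.57395111e-03,  1.02127646e-03,  6.12473528e-04,  9.61349139e-05,
       -1.66109778e-03, -4.67432042e-04]), 'tau': array([ 1.43080724e-03, -6.12643433e+01, -2.58178067e+01,  6.93078618e-02,
        4.82662674e-02, -9.35561798e-05]), 'eef_pos': array([269.40420103, 563.76284112, 291.67047844]), 'tcp_rot': array([-3.14046487e+00, -8.10823932e-05,  2.69574024e+00]), 'ft_force': array([-0.56470174, -0.31731586,  0.05279466]), 'moment': array([-0.05202256,  0.01594473, -0.02055843]), 'grip_force': 0.0, 'opening': 1.0000145830088034}
top [ 435.  163. 1158.] [ 0.12 -0.01 -0.99]
stop_mark 0.78 [345. 201.] [566.  79.  86.] [569.  77.  61.]
stop_face 0.61 [340. 203.] [567.  89.  20.] [564.  91.  50.]
lock_pad 0.5 [345. 207.] [549.  79.  96.] [547.  81. 115.]
flag_red 0.55 [366. 217.] [529.  16.  19.] [528.  18.  40.]
flag_yellow 0.45 [341. 200.] [574.  86.  22.] [572.  87.  40.]
flag_green 0.51 [365. 184.] [622.  18.  27.] [620.  20. 
[... 671 characters left out ...]
73.] [603. -83.  29.] [596. -88.  40.]
flag_yellow 0.54 [397. 258.] [611. -42.  35.] [607. -45.  40.]
flag_green 0.44 [382. 240.] [624.  16.  36.] [620.  13.  40.]
flag_green 0.39 [253. 195.] [462. 328.  46.] [466. 336.  40.]
guide 0.97 [353. 277.] [510. -17.  21.] [510. -17.  20.]
guide 0.67 [396. 258.] [611. -38.  31.] [620. -32.  20.]
tomato_a 0.86 [368. 318.] [ 446. -128.   65.] [ 449. -126.   60.]
lemon 0.7 [252. 192.] [463. 330.  52.] [464. 333.  50.]
salt_mill 0.96 [290. 166.] [574. 319.  94.] [570. 311. 100.]
beaker 0.62 [230. 172.] [458. 451.  52.] [449. 424.  71.]
beaker 0.46 [406. 273.] [602. -79.  28.] [ 572. -101.   71.]
mug_red 0.74 [276. 156.] [590. 416.  69.] [583. 404.  78.]
```

Run:
```python
import cv2
a=cv2.imread("pics/top0.png")[130:270,180:450]; b=cv2.imread("pics/side0.png")[130:350,200:460]
cv2.imwrite("pics/top0c.png",cv2.resize(a,None,fx=2.95,fy=2.95,interpolation=2)); cv2.imwrite("pics/side0c.png",cv2.resize(b,None,fx=2.7,fy=2.7,interpolation=2))
```

```text
(no output)
```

View pics/top0c.png

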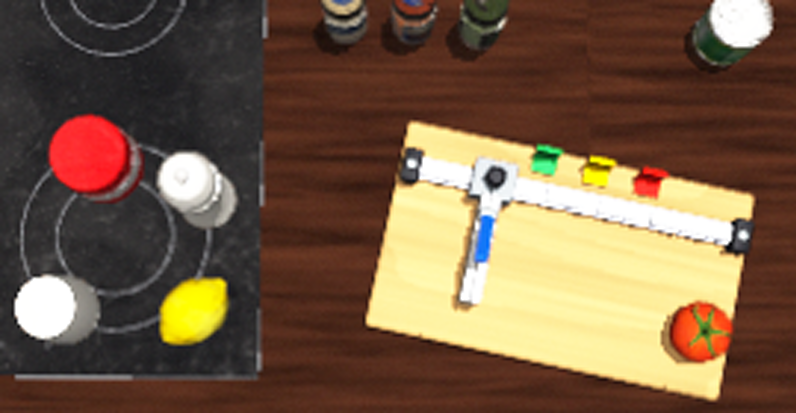

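View pics/side0c.png

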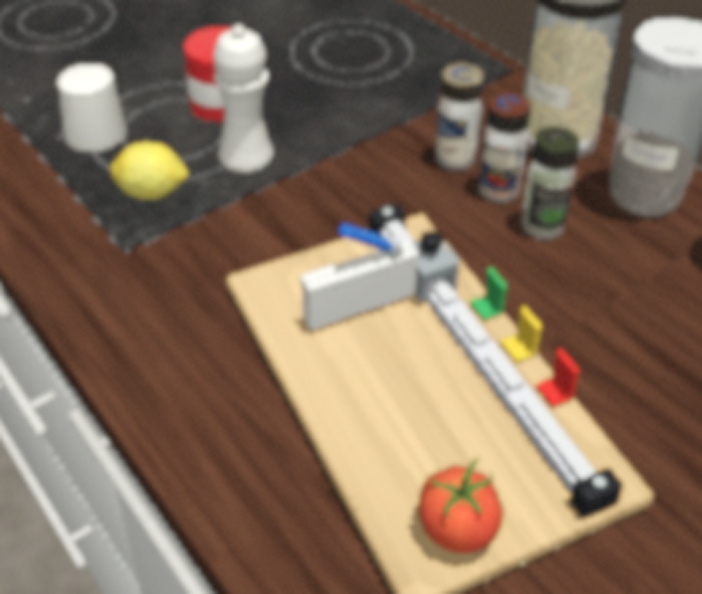

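The top view shows the board turned by about -0.2 rad. The flags from left to right are green (crop 545,158), yellow (598,170) and red (650,180), so red is the right-hand notch. The knob is at crop (495,177), and the lever is raised over the fence.

```bash
cat > g.py <<'E'
from h import *
from scipy.optimize import least_squares
def pose(c):
    """guide pose from board (wood colour) outline, z=20"""
    hsv=cv2.cvtColor(c["color"],cv2.COLOR_RGB2HSV)
    m=cv2.inRange(hsv,(12,40,150),(28,170,255)); m[:, :290]=0
    m=cv2.morphologyEx(m,cv2.MORPH_CLOSE,np.ones((15,15)))
    cs,_=cv2.findContours(m,0,2); k=max(cs,key=cv2.contourArea)[:,0]
    p=np.array([world(c,u,v,20)[:2] for u,v in k]).astype(np.float32)
    (x,y),(w,h),a=cv2.minAreaRect(p)
    if w>h: w,h,a=h,w,a-90
    return np.array([x,y]),np.radians((a+90)%180-90),(w,h)
def loc(p,o,a): # world->guide
    R=np.array([[np.cos(a),-np.sin(a)],[np.sin(a),np.cos(a)]]); return R.T@(np.array(p)[:2]-o)
def glob(p,o,a):
    R=np.array([[np.cos(a),-np.sin(a)],[np.sin(a),np.cos(a)]]); return R@np.array(p)+o
def blob(c,lo,hi,box=(290,420,120,270)):
    m=cv2.inRange(cv2.cvtColor(c["color"],cv2.COLOR_RGB2HSV),lo,hi); q=np.zeros_like(m); x0,x1,y0,y1=box; q[y0:y1,x0:x1]=m[y0:y1,x0:x1]
    n,l,s,ce=cv2.connectedComponentsWithStats(q); i=1+np.argmax(s[1:,4]); return ce[i],s[i,4]
E
python3 - <<'E'
from g import *
c=env.read_camera("top"); o,a,s=pose(c); print("guide",o,a,s)
for n,lo,hi,z in (("green",(50,120,60),(75,255,255),38),("yellow",(22,200,150),(32,255,255),38),("red",(0,180,100),(6,255,255),38),("lever",(100,120,80),(125,255,255),101)):
    b,k=blob(c,lo,hi,(290,450,180,200) if n=="red" else (290,450,120,270)); w=world(c,*b,z); print(n,b,k,w,loc(w,o,a))
u,v=180+495/2.95,130+177/2.95
w=world(c,u,v,81); print("knob",w,loc(w,o,a))
for uv in ((412,165),(740,236)):
    w=world(c,180+uv[0]/2.95,130+uv[1]/2.95,45); print("block",w,loc(w,o,a))
for y in (35,-15,-65): print(y,glob([55,y],o,a))
E
```

```text
guide [527.53924561   4.00013733] -0.21020357115606328 (200.53871154785156, 339.29937744140625)
green [364.72 183.44] 75 [620.48811539  20.46488328  38.        ] [87.46740451 35.49694921]
yellow [381.27906977 189.25581395] 43 [604.45294491 -25.38954776  38.        ] [ 81.35313232 -12.69403764]
red [399.75308642 190.83950617] 81 [600.31267139 -76.82508828  38.        ] [ 88.03648077 -63.86130792]
lever [343.68571429 210.54285714] 70 [538.5929428   83.87028505 101.        ] [-5.85523643 80.41853596]
knob [595.44370322  71.21505404  81.        ] [52.38477886 79.9042886 ]
block [611.69744125 145.4548765   45.        ] [ 52.78994036 155.90146671]
block [ 546.56169581 -160.45982343   45.        ] [  52.91978678 -156.8707381 ]
35 [588.6316756   26.75348867]
-15 [578.19872588 -22.14593423]
-65 [567.76577616 -71.04535714]
```

>>> jog_arm --pt "0 0 -6.75 0 0 0 0" --pt "0 0 -6.75 0 0 0 0" --pt "0 0 0 -30 -30 0 0" --pt "0 0 0 -30 -30 0 0" --pt "0 0 0 -30 -31 0 0" --pt "0 0 0 -30 -31 0 0" --pt "0 0 0 -30 -31 0 0" --pt "0 0 0 -30 -31 0 0" --pt "0 0 0 -30 -31 0 0" --pt "0 0 0 -30 -31 0 0"

```text
t: 2.6
eef_pos: [453.5, 272.0, 292.4]
tcp_rot: [3.141, 0.0, 2.931]
ft_force: [0.2, 0.2, 0.9]
opening: 0.022
grip_force: 0.0
```

>>> jog_arm --pt "0 0 0 -30 -30 0 0" --pt "0 0 0 -30 -31 0 0" --pt "0 0 0 -30 -31 0 0" --pt "0 0 0 -29 -30 0 0" --pt "0 0 0 0 0 0 0"

```text
t: 3.22
eef_pos: [544.9, 127.1, 292.1]
tcp_rot: [-3.142, 0.0, 2.928]
ft_force: [-0.2, 0.1, -0.8]
opening: 0.004
grip_force: 0.0
```

>>> jog_arm --pt "0 0 0 0 0 40 0" --pt "0 0 0 0 0 40 0" --pt "0 0 0 0 0 40 0" --pt "0 0 0 0 0 0 0"

```text
t: 3.72
eef_pos: [542.6, 129.7, 170.4]
tcp_rot: [-3.14, -0.005, 2.932]
ft_force: [-0.8, -0.7, 0.2]
opening: 0.004
grip_force: 0.0
```

Run:
```python
from g import *
c=env.read_camera("side"); s=env.state(); print(s["eef_pos"],loc(s["eef_pos"],np.array([527.5,4]),-.2102))
cv2.imwrite("pics/s1.png",cv2.resize(c["color"][130:350,200:460,::-1],None,fx=2.7,fy=2.7,interpolation=2))
```

```text
[543.43727335 129.72157992 172.14915218] [-10.64601808 126.27974754]
```

View pics/s1.png

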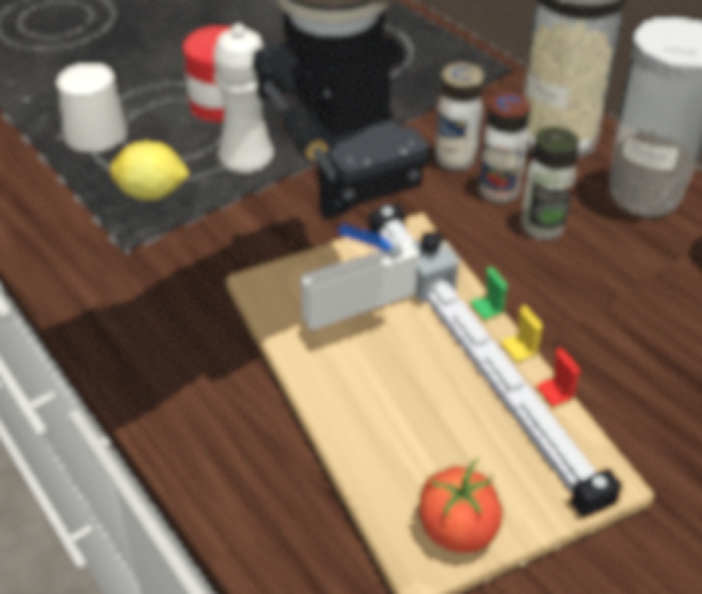

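The picture shows the closed hand behind the fence (crop 375,165), with the lever still up and nothing disturbed. Next I lower the hand and start pushing gently.

>>> jog_arm --pt "0 0 0 0 0 18 0" --pt "0 0 0 0 0 18 0" --pt "0 0 0 0 0 0 0" --pt "0 0 0 0 -8 0 0" --pt "0 0 0 0 -8 0 0" --pt "0 0 0 0 -5 0 0" --pt "0 0 0 0 -4 0 0" --pt "0 0 0 0 -4 0 0" --pt "0 0 0 0 -4 0 0" --pt "0 0 0 0 0 0 0"

```text
t: 5.03
eef_pos: [536.9, 96.6, 136.2]
tcp_rot: [-3.142, -0.0, 2.931]
ft_force: [0.3, -0.3, 0.0]
opening: 0.007
grip_force: 0.0
```

```bash
cat > st.py <<'E'
from g import *
o,a=np.array([527.5,4]),-.2102
s=env.state(); f=s["ft_force"]; print(s["t"],"guide",loc(s["eef_pos"],o,a).round(1),s["eef_pos"][2].round(1),"F",f.round(1),"along rail",(f[:2]@[.2087,.978]).round(1))
c=env.read_camera("top")
b,k=blob(c,(100,120,80),(125,255,255)); w=world(c,*b,101); print("lever",k,loc(w,o,a).round(1))
for n in ("top","side"):
    c=env.read_camera(n)
    for r in env.recognise(n,"stop_mark")[:1]: w=world(c,*r["location"],65); print(n,r["score"],loc(w,o,a).round(1))
E
python3 st.py
```

```text
5.025 guide [-10.2  92.6] 136.2 F [ 0.3 -0.3  0. ] along rail -0.2
lever 9 [199.5 192.5]
top 0.62 [-23.9 344. ]
side 0.95 [-9.9 63.3]
```

>>> jog_arm --pt "0 0 0 0 -5 0 0" --pt "0 0 0 0 -6 0 0" --pt "0 0 0 0 -6 0 0" --pt "0 0 0 0 -6 0 0" --pt "0 0 0 0 -6 0 0" --pt "0 0 0 0 -6 0 0" --pt "0 0 0 0 -6 0 0" --pt "0 0 0 0 -6 0 0" --pt "0 0 0 0 -6 0 0" --pt "0 0 0 0 -6 0 0"

```text
t: 6.52
eef_pos: [524.5, 38.7, 136.2]
tcp_rot: [3.142, 0.0, 2.931]
ft_force: [0.5, 2.2, -1.7]
opening: 0.008
grip_force: 1.3
```

```bash
python3 st.py
python3 - <<'E'
from g import *
c=env.read_camera("side")
cv2.imwrite("pics/s2.png",cv2.resize(c["color"][130:350,200:460,::-1],None,fx=2.7,fy=2.7,interpolation=2))
E
```

```text
6.525 guide [-10.1  33.4] 136.2 F [ 0.5  2.2 -1.7] along rail 2.3
lever 9 [199.5 192.5]
side 0.78 [-11.4  10.1]
```

View pics/s2.png

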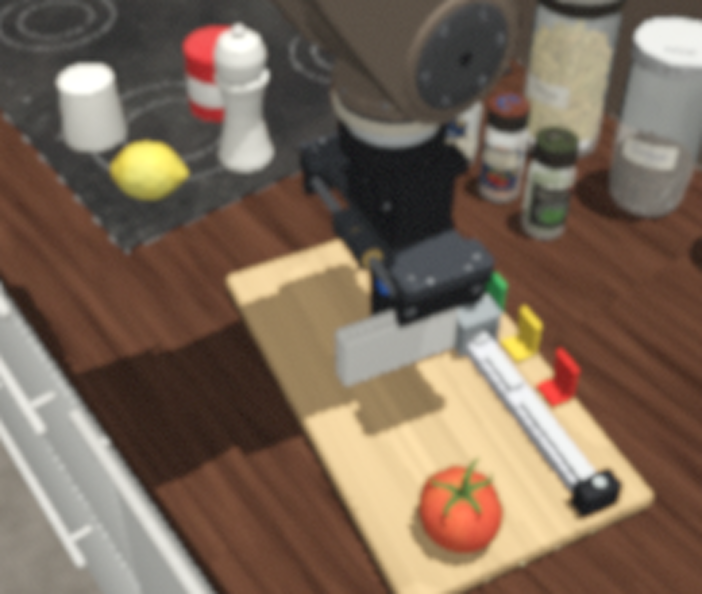

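The stop is moving with the fingers. It is now between green and yellow, and the lever is still up under the hand. I'll measure its offset from the TCP using the depth on the fence's right face.

Run:
```python
from g import *
o,a=np.array([527.5,4]),-.2102
c=env.read_camera("side")
for x,y in ((360,360),(375,350),(390,350),(410,345),(430,340)):
    w=world(c,200+x/2.7,130+y/2.7); print(loc(w,o,a).round(1),w[2].round(),"stop y",loc(w,o,a)[1].round(1)+9)
```

```text
[-47.    2.6] 53.0 stop y 11.6
[-33.7   3.6] 57.0 stop y 12.6
[-20.6   3.4] 51.0 stop y 12.4
[-2.9  3.3] 48.0 stop y 12.3
[15.2  3.4] 46.0 stop y 12.4
```

>>> jog_arm --pt "0 0 0 0 -5 0 0" --pt "0 0 0 0 -6 0 0" --pt "0 0 0 0 -6 0 0" --pt "0 0 0 0 -6 0 0" --pt "0 0 0 0 -6 0 0" --pt "0 0 0 0 -6 0 0" --pt "0 0 0 0 -6 0 0" --pt "0 0 0 0 -6 0 0" --pt "0 0 0 0 -6 0 0" --pt "0 0 0 0 -4 0 0"

```text
t: 8.12
eef_pos: [512.6, -17.0, 136.2]
tcp_rot: [3.142, 0.0, 2.931]
ft_force: [-0.0, 2.4, -0.4]
opening: 0.005
grip_force: 1.1
```

>>> jog_arm --pt "0 0 0 0 -4 0 0" --pt "0 0 0 0 -4 0 0" --pt "0 0 0 0 -3 0 0" --pt "0 0 0 0 -2 0 0" --pt "0 0 0 0 -1 0 0"

```text
t: 8.75
eef_pos: [509.8, -30.4, 136.2]
tcp_rot: [3.142, 0.0, 2.931]
ft_force: [1.1, 1.8, -0.1]
opening: 0.009
grip_force: 1.0
```

>>> jog_arm --pt "0 0 0 0 -1.5 0 0"

```text
t: 8.88
eef_pos: [509.5, -31.8, 136.2]
tcp_rot: [3.141, 0.0, 2.932]
ft_force: [0.9, 3.1, 0.1]
opening: 0.001
grip_force: 1.0
```

>>> jog_arm --pt "0 0 0 0 -1 0 0"

```text
t: 9.0
eef_pos: [509.3, -32.7, 136.2]
tcp_rot: [3.142, 0.0, 2.932]
ft_force: [0.5, 0.9, 0.7]
opening: 0.005
grip_force: 0.8
```

>>> jog_arm --pt "0 0 0 0 -1 0 0"

```text
t: 9.12
eef_pos: [509.1, -33.8, 136.2]
tcp_rot: [3.142, 0.0, 2.931]
ft_force: [0.9, 0.3, 0.6]
opening: 0.004
grip_force: 0.6
```

```bash
cat > st2.py <<'E'
from g import *
o,a=np.array([527.5,4]),-.2102
s=env.state(); f=s["ft_force"]; print(s["t"],"tcp",loc(s["eef_pos"],o,a).round(1),s["eef_pos"][2].round(1),"F",f.round(1))
c=env.read_camera("side"); T=np.asarray(c["world_to_cam"]); K=c["camera_matrix"]
t=loc(s["eef_pos"],o,a)[1]-21
for gx in (-45,-30,-15,0,15):
    w=np.r_[glob([gx,t-9],o,a),50,1]; p=T@w; q=np.array([p[0],-p[1]])/-p[2]; q*=1+c["k1"]*(q@q)
    w=world(c,K[0,0]*q[0]+K[0,2],K[1,1]*q[1]+K[1,2]); print(loc(w,o,a).round(1),w[2].round(),"stop y",(loc(w,o,a)[1]+9).round(1))
E
python3 st2.py
```

```text
9.125 tcp [-10.2 -40.8] 136.2 F [0.9 0.3 0.6]
[-43.7 -68.6] 47.0 stop y -59.6
[-28.5 -68.4] 46.0 stop y -59.4
[-14.2 -69.6] 48.0 stop y -60.6
[  0.8 -69.7] 48.0 stop y -60.7
[ 16.4 -69. ] 47.0 stop y -60.0
```

>>> jog_arm --pt "0 0 0 0 -1 0 0" --pt "0 0 0 0 0 0 0"

```text
t: 9.43
eef_pos: [508.8, -34.8, 136.2]
tcp_rot: [3.142, -0.0, 2.931]
ft_force: [0.2, -0.2, 0.7]
opening: 0.005
grip_force: 0.0
```

```bash
python3 st2.py
```

```text
9.425 tcp [-10.2 -41.8] 136.2 F [ 0.2 -0.2  0.7]
[-44.4 -70.8] 48.0 stop y -61.8
[-29.8 -71.5] 49.0 stop y -62.5
[-14.8 -71.6] 50.0 stop y -62.6
[  0.2 -71.6] 50.0 stop y -62.6
[ 16.1 -70.4] 48.0 stop y -61.4
```

>>> jog_arm --pt "0 0 0 0 -1 0 0" --pt "0 0 0 0 0 0 0"

```text
t: 9.72
eef_pos: [508.6, -35.7, 136.2]
tcp_rot: [3.142, -0.0, 2.931]
ft_force: [-0.0, -0.4, 0.3]
opening: 0.002
grip_force: 0.0
```

```bash
python3 st2.py
```

```text
9.725 tcp [-10.2 -42.8] 136.2 F [-0.  -0.4  0.3]
[-47.3 -76.5] 56.0 stop y -67.5
[-32.6 -76.9] 56.0 stop y -67.9
[-17.1 -75.9] 55.0 stop y -66.9
[ -2.4 -76.1] 55.0 stop y -67.1
[ 13.1 -75.2] 54.0 stop y -66.2
```

The force dropped to zero and the stop jumped ahead of the fingers to about -66, so it clicked in. Next I back off, raise the hand and look.

>>> jog_arm --pt "0 0 0 0 10 0 0" --pt "0 0 0 0 15 0 0" --pt "0 0 0 0 0 -40 0" --pt "0 0 0 0 20 -40 0" --pt "0 0 0 0 40 -30 0" --pt "0 0 0 0 40 0 0" --pt "0 0 0 0 0 0 0"

```text
t: 10.65
eef_pos: [534.8, 89.5, 246.6]
tcp_rot: [3.141, 0.001, 2.935]
ft_force: [0.4, -0.1, 0.6]
opening: 0.005
grip_force: 0.0
```

Run:
```python
from g import *
o,a=np.array([527.5,4]),-.2102
s=env.state(); print(s["t"],loc(s["eef_pos"],o,a).round(1),s["eef_pos"][2])
c=env.read_camera("side"); T=np.asarray(c["world_to_cam"]); K=c["camera_matrix"]
b,k=blob(c,(100,120,80),(125,255,255),(300,440,200,340)); print("lever",b,k,loc(world(c,*b,101),o,a),world(c,*b))
for gx in (-45,-30,-15,0,15):
    w=np.r_[glob([gx,-75],o,a),50,1]; p=T@w; q=np.array([p[0],-p[1]])/-p[2]; q*=1+c["k1"]*(q@q)
    w=world(c,K[0,0]*q[0]+K[0,2],K[1,1]*q[1]+K[1,2]); print(loc(w,o,a).round(1),w[2].round(),"stop y",(loc(w,o,a)[1]+9).round(1))
cv2.imwrite("pics/s3.png",cv2.resize(c["color"][190:340,280:460,::-1],None,fx=4,fy=4,interpolation=2))
c=env.read_camera("top"); b,k=blob(c,(100,120,80),(125,255,255)); print("top lever",k,loc(world(c,*b,101),o,a))
```

```text
10.65 [-10.7  85.2] 246.56727055164623
lever [370.08695652 264.46376812] 69 [ -3.94439394 -66.61913654] [506.47817521 -63.34630915 106.06854219]
[-45.6 -76.1] 52.0 stop y -67.1
[-30.7 -76.1] 52.0 stop y -67.1
[-16.1 -76.5] 52.0 stop y -67.5
[ -0.4 -75.6] 51.0 stop y -66.6
[ 13.9 -76.5] 52.0 stop y -67.5
top lever 10 [198.99454507 192.95282407]
```

View pics/s3.png

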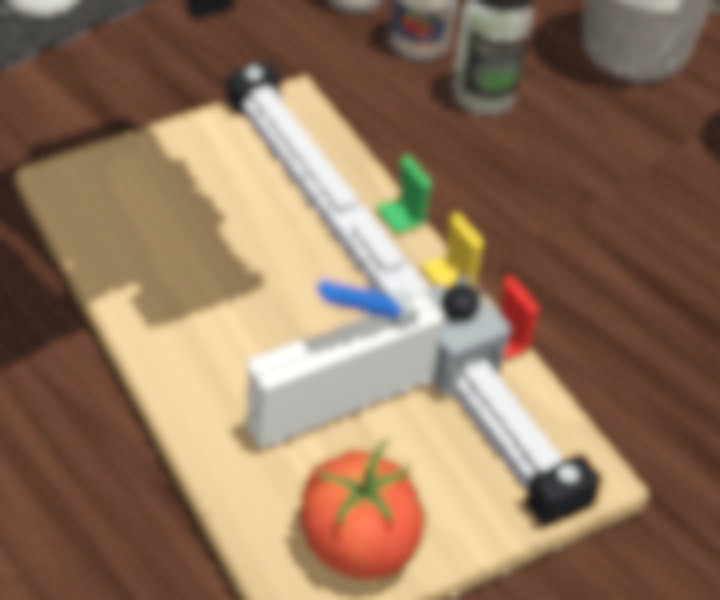

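The stop is at the red flag with the lever still raised (crop 360,297), and the tomato and dishes are untouched. I'll move over the lever and press it.

>>> jog_arm --pt "0 0 0 4 -38 0 0" --pt "0 0 0 4 -38 0 0" --pt "0 0 0 4 -38 0 0" --pt "0 0 0 4 -37 0 0" --pt "0 0 0 0 0 0 0" --pt "0 0 0 0 0 20 0" --pt "0 0 0 0 0 20 0" --pt "0 0 0 0 0 0 0"

```text
t: 11.75
eef_pos: [487.2, -57.5, 205.2]
tcp_rot: [3.141, -0.003, 2.931]
ft_force: [0.5, -0.4, -0.3]
opening: 0.003
grip_force: 0.0
```

Run:
```python
from g import *
o,a=np.array([527.5,4]),-.2102
s=env.state(); print(s["t"],loc(s["eef_pos"],o,a).round(1),s["eef_pos"][2],s["ft_force"])
c=env.read_camera("side")
cv2.imwrite("pics/s4.png",cv2.resize(c["color"][190:340,280:460,::-1],None,fx=4,fy=4,interpolation=2))
```

```text
11.75 [-26.6 -68.5] 205.21152510058846 [ 0.54959257 -0.39481159 -0.26754781]
```

View pics/s4.png

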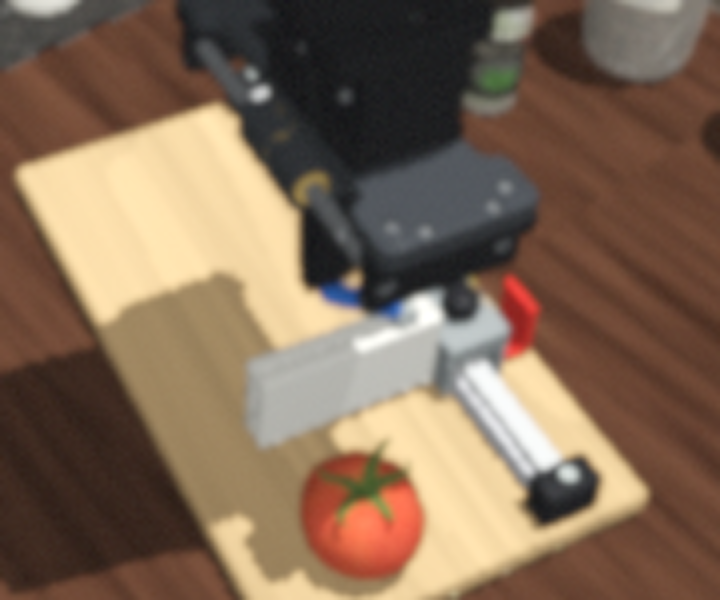

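The fingertip (crop 325,265) sits just above the tip of the blue lever. I press straight down slowly.

>>> jog_arm --pt "0 0 0 0 2 5 0" --pt "0 0 0 0 0 5 0" --pt "0 0 0 0 0 5 0" --pt "0 0 0 0 0 5 0" --pt "0 0 0 0 0 5 0" --pt "0 0 0 0 0 5 0" --pt "0 0 0 0 0 4 0" --pt "0 0 0 0 0 4 0" --pt "0 0 0 0 0 2 0"

```text
t: 12.92
eef_pos: [488.0, -55.8, 166.0]
tcp_rot: [3.142, -0.0, 2.931]
ft_force: [-0.5, -0.7, 0.4]
opening: 0.008
grip_force: 0.5
```

>>> jog_arm --pt "0 0 0 0 0 1 0" --pt "0 0 0 0 0 0 0"

```text
t: 13.18
eef_pos: [488.1, -55.8, 165.2]
tcp_rot: [3.142, 0.0, 2.931]
ft_force: [-1.3, 0.1, 0.2]
opening: 0.001
grip_force: 0.0
```

>>> jog_arm --pt "0 0 0 0 0 1.5 0" --pt "0 0 0 0 0 0 0"

```text
t: 13.42
eef_pos: [488.0, -55.8, 163.7]
tcp_rot: [3.141, 0.0, 2.931]
ft_force: [0.1, -0.7, 0.4]
opening: 0.004
grip_force: 0.0
```

>>> jog_arm --pt "0 0 0 0 0 0.7 0" --pt "0 0 0 0 0 0 0"

```text
t: 13.68
eef_pos: [488.0, -55.8, 163.0]
tcp_rot: [3.142, 0.0, 2.931]
ft_force: [-0.2, -0.1, 0.2]
opening: 0.006
grip_force: 0.0
```

>>> jog_arm --pt "0 0 0 0 0 0.7 0" --pt "0 0 0 0 0 0 0"

```text
t: 13.92
eef_pos: [488.0, -55.8, 162.6]
tcp_rot: [3.142, 0.0, 2.931]
ft_force: [-1.9, -0.4, 5.7]
opening: 0.005
grip_force: 2.8
```

The force rises to 5.7 N at a tip height of 84.6 mm, so the lever is flat. One small extra press, then I lift clear.

>>> jog_arm --pt "0 0 0 0 0 0.5 0" --pt "0 0 0 0 0 0 0" --pt "0 0 0 0 0 -10 0" --pt "0 0 0 0 0 -40 0" --pt "0 0 0 0 0 -40 0" --pt "0 0 0 0 40 -30 0" --pt "0 0 0 0 40 0 0" --pt "0 0 0 0 40 0 0" --pt "0 0 0 0 40 0 0" --pt "0 0 0 0 0 0 0"

```text
t: 15.18
eef_pos: [521.5, 102.6, 282.0]
tcp_rot: [3.141, 0.0, 2.934]
ft_force: [0.1, 0.0, -0.4]
opening: 0.004
grip_force: 0.0
```

Run:
```python
from g import *
o,a=np.array([527.5,4]),-.2102
s=env.state(); print(s["t"],loc(s["eef_pos"],o,a).round(1),s["eef_pos"][2],s["ft_force"])
c=env.read_camera("side")
b,k=blob(c,(100,120,80),(125,255,255),(300,440,200,340)); print("lever",b,k,loc(world(c,*b,85),o,a),world(c,*b))
cv2.imwrite("pics/s5.png",cv2.resize(c["color"][190:340,280:460,::-1],None,fx=4,fy=4,interpolation=2))
```

```text
15.175 [-26.5  95.2] 282.0464594787219 [ 0.06590978  0.01483656 -0.39439172]
lever [365.92523364 272.21495327] 107 [-12.85443656 -68.46197336] [500.82861452 -60.09727606  84.69625554]
```

View pics/s5.png

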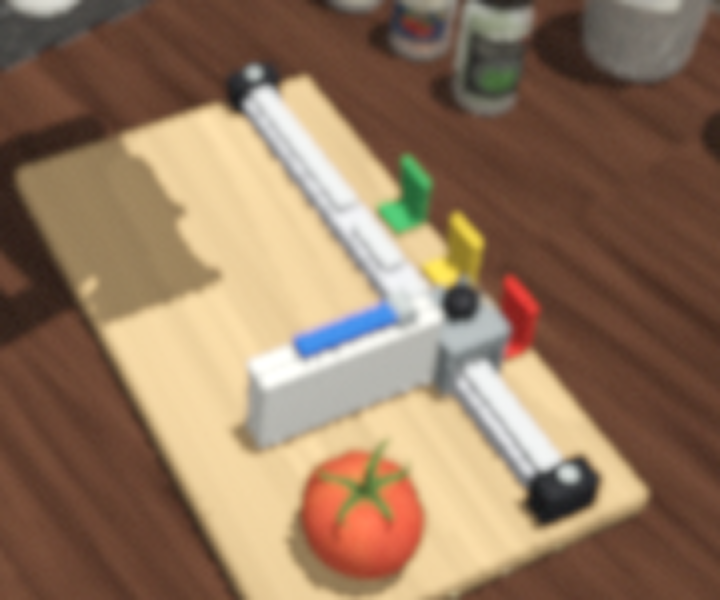

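The lever (crop 345,330) lies flat along the fence at a height of 85 mm. The stop is still at the red flag and the hand is clear.

```bash
python3 -c "
from cell import env
print(env.job_done())"
```

```text
the job is handed in; nothing more can be done
None
```

I pushed the stop into the red-flag notch, where it clicked in, then pressed the blue lever flat and drew the hand clear; the job was handed in at about 15 s, with no verdict shown.

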